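# Put the right-size oil bottle into the lane on the pass

### The job

One of the four bottles in the lane is too big: take it out and stand it upright on the wooden board. Then, from the tipped bottles on the mat, pick the one of the same size as the three left in the lane and stand it upright in the gap in the row; finally slide the lane's end stop fully home. Leave the other bottles and the things around them as they are.

Things in the scene. Friction and masses are not known exactly. Their poses are not given: they have to be found in the camera images.
- lane: fixed aluminium tray for a row of bottles along its y, yaw varies. Origin at table height under the row's centre. Floor top z = 6 mm; side rails 84 mm apart inside, tops z = 20 mm; end wall at y = -167 mm. Bottles stand square at about y = -120, -40, 40, 120 mm, x = 0, three right-size, one too big, any order: 80 mm between necks.
- stop (a joint): slide of the lane's dark steel end stop along the lane, in m: 0 = fully home (limit of travel, just clear of the row), up to 0.09 = slid out along the lane's +y. Starts slid out 45 to 75 mm; stays where left (2 N friction).
- stop_grip (a point): point on the axis of the end stop's upright black grip, 11 mm below its top; grip 30 mm (lane x) by 12 mm (lane y), top 102 mm above the table. The stop's plate, 80 mm high, faces the row 42 mm nearer to it than this point. Fully home, this point is at x = 0, y = +202 mm in the lane's frame.
- misfit: the wrong bottle in the lane, too big: square green glass oil bottle, paper label, round neck, dark cap; 200 mm tall, body 62 x 62 x 120 mm, neck 29 mm thick at 143-171 mm and cap 32 mm thick at 171-200 mm above its underside; 0.42 kg. Origin on its axis at mid-height (100 mm); +z along the axis to the cap. Same look as the others, but taller and thicker.
- kept1: one of the three right-size bottles standing in the lane: square green glass oil bottle, paper label, round neck, dark cap; 175 mm tall, body 54 x 54 x 105 mm, neck 25 mm thick at 125-150 mm and cap 28 mm thick at 150-175 mm above its underside; 0.3 kg. Origin on its axis at mid-height (87.5 mm); +z along the axis to the cap. It stays in its place.
- kept2: one of the three right-size bottles standing in the lane: square green glass oil bottle, paper label, round neck, dark cap; 175 mm tall, body 54 x 54 x 105 mm, neck 25 mm thick at 125-150 mm and cap 28 mm thick at 150-175 mm above its underside; 0.3 kg. Origin on its axis at mid-height (87.5 mm); +z along the axis to the cap. It stays in its place.
- kept3: one of the three right-size bottles standing in the lane: square green glass oil bottle, paper label, round neck, dark cap; 175 mm tall, body 54 x 54 x 105 mm, neck 25 mm thick at 125-150 mm and cap 28 mm thick at 150-175 mm above its underside; 0.3 kg. Origin on its axis at mid-height (87.5 mm); +z along the axis to the cap. It stays in its place.
- spare_match: the right-size spare, lying on the mat: square green glass oil bottle, paper label, round neck, dark cap; 175 mm tall, body 54 x 54 x 105 mm, neck 25 mm thick at 125-150 mm and cap 28 mm thick at 150-175 mm above its underside; 0.3 kg. Origin on its axis at mid-height (87.5 mm); +z along the axis to the cap. Cap away from the robot; 115 mm between spares. Held by the neck it sags 0.1 rad.
- spare_large: wrong-size spare (too big) lying on the mat like the others: square green glass oil bottle, paper label, round neck, dark cap; 200 mm tall, body 62 x 62 x 120 mm, neck 29 mm thick at 143-171 mm and cap 32 mm thick at 171-200 mm above its underside; 0.42 kg. Origin on its axis at mid-height (100 mm); +z along the axis to the cap. Leave it lying.
- spare_small: wrong-size spare (too small) lying on the mat like the others: square green glass oil bottle, paper label, round neck, dark cap; 148 mm tall, body 46 x 46 mm; about 0.2 kg. Origin in the middle of its height on its axis, +z to the cap. Leave it lying.
- mat: fixed black rubber mat, 240 x 350 x 4 mm, on which the three spares lie side by side along its y axis. Origin under its centre; yaw varies.
- board: fixed square wooden board, 150 x 150 x 15 mm, empty, on the robot's left in front of the lane. Origin under its centre, z up; top at 15 mm.
- ramekin: bystander: white bowl, 72 mm wide, 42 mm high, between the board and the robot's centre line. Origin under its centre.
- mill: bystander: dark wooden pepper mill, 54 mm wide, 150 mm high, standing behind the lane. Origin under its centre.
- jar: bystander: amber jar with brass lid, 84 mm wide, 85 mm high, beyond the mat on the right. Origin under its centre.
- mug: bystander: white mug, 80 mm wide, 90 mm high, at the far left. Origin under its centre.
- spatula: bystander: spatula lying at the far right, beyond the mat. Origin at its underside.
Not all that is in view belongs to the job. Leave any yellow look-alike of the spare_match alone.

How it is judged:
On the way, in this order (a step that is already met when the one before it is completed fails the run):
1. the too-big bottle from the lane stands upright on the wooden board (x of misfit in the frame of board between -0.05 and 0.05 m and y of misfit in the frame of board between -0.05 and 0.05 m and z of misfit in the frame of board between 0.111 and 0.119 m and angle between misfit's own z axis and vertical below 0.08 rad and contact force between misfit and the fingers below 0.05 N), for 0.2 s.
2. the right-size spare stands upright in the lane, let go (x of spare_match in the frame of lane between -0.018 and 0.018 m and y of spare_match in the frame of lane between -0.145 and 0.145 m and z of spare_match in the frame of lane between 0.0895 and 0.0975 m and angle between spare_match's own z axis and vertical below 0.08 rad and contact force between spare_match and the fingers below 0.05 N), for 0.2 s.
3. the end stop is fully home (value of joint stop below 0.008 m), for 0.2 s.
At the end, for the whole second after the job is handed in: Too-big bottle upright (0.08 rad) on the board, within 50 mm of its centre along each board axis; spare and three kept bottles upright (0.08 rad) on the lane floor, within 18 mm of its centre line and y -145 to +145 mm; stop within 8 mm of home; moved bottles at rest (x of misfit in the frame of board between -0.05 and 0.05 m and y of misfit in the frame of board between -0.05 and 0.05 m and z of misfit in the frame of board between 0.111 and 0.119 m and angle between each of misfit, spare_match, kept1, kept2, kept3's own z axis and vertical below 0.08 rad and x of spare_match in the frame of lane between -0.018 and 0.018 m and y of spare_match in the frame of lane between -0.145 and 0.145 m and z of spare_match in the frame of lane between 0.0895 and 0.0975 m and x of kept1 in the frame of lane between -0.018 and 0.018 m and y of kept1 in the frame of lane between -0.145 and 0.145 m and z of kept1 in the frame of lane between 0.0895 and 0.0975 m and x of kept2 in the frame of lane between -0.018 and 0.018 m and y of kept2 in the frame of lane between -0.145 and 0.145 m and z of kept2 in the frame of lane between 0.0895 and 0.0975 m and x of kept3 in the frame of lane between -0.018 and 0.018 m and y of kept3 in the frame of lane between -0.145 and 0.145 m and z of kept3 in the frame of lane between 0.0895 and 0.0975 m and value of joint stop below 0.008 m and linear speed of each of misfit, spare_match below 0.02 m/s); the robot touches nothing.
It fails at once if one of the three kept bottles is shifted by more than 30 mm or tipped by more than 0.5 rad (distance of any of kept1, kept2, kept3 from where it was at the start of the episode above 0.03 m or angle between any of kept1, kept2, kept3's own z axis and vertical above 0.5 rad).
It fails at once if a wrong-size spare or a bystander is moved by more than 30 mm, or a bystander knocked over (distance of any of spare_small, spare_large, ramekin, mill, jar, mug, spatula from where it was at the start of the episode above 0.03 m or angle between any of ramekin, mill, jar, mug's own z axis and vertical above 0.5 rad).
It also fails if it takes over 72 s, if anything falls off the work surface, if the arm or the gripper's body presses on something with over 40 N, if the wrist force passes 120 N, or if a joint passes its speed limit or range.

### The arm

A 7-joint arm with a two-finger parallel gripper is mounted at the origin on the work surface. World frame = base frame: x ahead of the robot, y to its left, z up, the work surface at z = 0. Lengths are in m, angles in rad, forces in N, time in s.
With the tool pointing down it reaches from about 0.425 to 0.875 m from the base axis. Payload 4.7 kg.
Tool frame: the origin (TCP) lies on the centre line of the jaws, within the pads' length; the fingertips stand 14 mm ahead of it and the grasp point (between the pads) lies 5 mm behind it; z points along the fingers, y is the line along which they close (so a half turn about z gives the same grasp; the last joint's range is limited). The gripper opens to 87 mm and grips with 3 to 60 N. Pads are 19 mm wide; open, the fingers measure 117 mm over their backs; the gripper's body (75 mm by 190 mm) begins 51 mm behind the grasp point.
Start: joints at [1.183, 0.321, -0.07, 1.45, 0.023, 1.371, -0.057], TCP at [0.254, -0.598, 0.237] pointing down, gripper open.
Joint ranges: [-2.86, 2.86], [-0.3, 2.09], [-1.38, 1.24], [0.06, 2.45], [-1.56, 4.7], [0.09, 2.05], [-2.69, 2.69]. Speed limits (rad/s): [2.57, 2.57, 3.14, 3.14, 3.14, 3.14, 3.14].

### API

Orientations are given as a rotation vector (axis times angle).
In Python, from bench import ctrl gives the robot as it stands.
- The arm moves only by the tool send_rows, never from a script. Its argument "steps" is a list of rows, each an object of numbers: "tx", "ty", "tz": the shift along the tool's x, y, z in units of 60 mm (1.0 is 60 mm); "turn": the turn about the tool's z in units of 8 degrees (1.0 is 8 degrees); "grip": the opening, from 0 (shut) to 1 (fully open). A call has 1 to 12 rows; each row shifts and turns the commanded pose from where the row before left it, along the tool's axes as they then stand; what a row does not reach is not made up. A row lasts 1/8 s, in which the tool goes at most 62.5 mm and 10.7 degrees, less where a joint would pass 70% of its speed; a pose out of reach is approached as far as the arm can. A call is refused whole if a number of a shift passes 1 or a number of a turn 1, either way. A call with a gripper value outside its range is refused whole. The fingers move at their own pace and stop on an object; "newtons" is the grip in N (left out, the last holds). Time passes only in rows, so rows that do not move let the fingers close. It gives the time, the measured TCP pose, the force, the opening and the grip force at its end, in the units of the state.
- ctrl.get_state(): the state, without advancing time (a new reading comes with each control period).
- ctrl.get_image(name): name is "scene" or "top" or "wrist"; returns a dict with "pixels" (420x560x3 uint8, red, green, blue), "K" (3x3 intrinsics, pixels), "cam_to_world" (4x4, takes a point from camera to world coordinates); the wrist camera has in their place "T_tool_cam" (4x4, takes a point from camera to tool coordinates, whose origin is the TCP and whose axes are the flange's). Camera axes: x right, y down, z forward; pixel columns grow to the right and rows downward; lengths in m; the calibration is good to about 2 mm. A picture is of the moment at which its call begins: read the wrist's pose just before it. There is no depth.
- ctrl.close_job(): hands the job in; it is judged then, once.
The state is a dict: "time": time; "joint_positions": joint angles; "qd": joint speeds; "joint_torque": joint torques, N m; "position": TCP position; "tool_rot": TCP orientation; "ft_force": force on the tool from outside, world axes, zero at the start; "torque": the same for the moment, N m; "grip_width": opening from 0.0 (shut) to 1.0 (fully open); "grip_force": force on a finger pad.
Only numpy, scipy, OpenCV 4.12 (cv2) and the standard library are available. Lean on these libraries where they do the work, as an engineer would, in place of code of your own. Each camera call takes 0.05 s, during which the arm holds its last target. There are 200 camera calls.

## Working session

There is one attempt and no reset: what is moved stays moved. The work goes in short steps, Python scripts to look and compute and a tool call to move; the robot and the scene stay as the last step left them, time stands still between calls to the robot, and variables do not carry over. Pictures are saved under pics/ and viewed, at most 10 in all, crops included, and the job is handed in when it is done.

Besides the shell and the picture viewer there is one more tool, called after "Call:" as a command line: name --argument value ..., lists and objects as JSON in quotes. send_rows: Moves the arm, as the interface text tells. Its arguments: {"type":"object","properties":{"steps":{"type":"array"},"newtons":{"type":"number"}},"required":["steps"]}

```bash
ls; mkdir -p pics; cat > h.py <<'E'
import numpy as np,cv2
from scipy.spatial.transform import Rotation as R
from bench import ctrl
def grab(n,f=None):
    s=ctrl.get_state(); d=ctrl.get_image(n); im=np.array(d["pixels"])
    if f: cv2.imwrite("pics/"+f,im[:,:,::-1])
    if n=="wrist":
        T=np.eye(4);T[:3,:3]=R.from_rotvec(s["tool_rot"]).as_matrix();T[:3,3]=s["position"]
        M=T@np.array(d["T_tool_cam"])
    else: M=np.array(d["cam_to_world"])
    return im,np.array(d["K"]),M
def ray(K,M,p,z):
    p=np.atleast_2d(np.array(p,float)); d=np.c_[p,np.ones(len(p))]@np.linalg.inv(K).T@M[:3,:3].T
    o=M[:3,3]; return o+d*((z-o[2])/d[:,2])[:,None]
def proj(K,M,X):
    X=np.atleast_2d(X); c=(X-M[:3,3])@M[:3,:3]; u=c@K.T; return u[:,:2]/u[:,2:]
E
python3 - <<'E'
from h import *
for n in("scene","top"):
    im,K,M=grab(n,n+"1.png"); print(n,K.tolist(),M.round(3).tolist())
s=ctrl.get_state(); print(s)
E
```

```text
pics
scene [[531.4718488805598, 0.0, 285.25674090425315], [0.0, 531.4718488805598, 207.8934578459673], [0.0, 0.0, 1.0]] [[0.856, 0.347, -0.383, 1.194], [0.517, -0.577, 0.632, -1.241], [-0.001, -0.739, -0.674, 1.386], [0.0, 0.0, 0.0, 1.0]]
top [[398.43202770144245, 0.0, 276.36663323003586], [0.0, 398.43202770144245, 206.96645366173354], [0.0, 0.0, 1.0]] [[-0.028, -0.983, 0.179, 0.205], [-0.999, 0.031, 0.014, -0.026], [-0.019, -0.179, -0.984, 1.459], [0.0, 0.0, 0.0, 1.0]]
{'time': 0.1, 'joint_positions': array([ 1.18310829,  0.32175841, -0.07010108,  1.4515534 ,  0.0226066 ,
        1.37081439, -0.05689531]), 'qd': array([-0.00070956, -0.00083666, -0.00198476, -0.00058378,  0.00015717,
       -0.00054093,  0.00075222]), 'joint_torque': array([-3.28104852e-04, -4.92574811e+01, -4.05669976e-01, -3.13397777e+01,
       -6.40054978e-02,  3.94848967e-02,  1.04337239e-04]), 'position': array([ 0.25396859, -0.59781185,  0.23556461]), 'tool_rot': array([-3.07673953e+00, -6.26629328e-01,  6.92983477e-04]), 'ft_force': array([-0.22003217,  0.80866309,  0.23908592]), 'torque': array([ 0.00330562,  0.00947985, -0.01054041]), 'grip_force': 0.0, 'grip_width': 1.0007964502049096}
```

View pics/scene1.png

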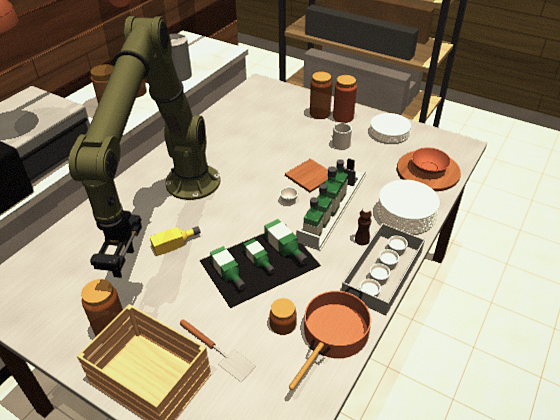

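View pics/top1.png

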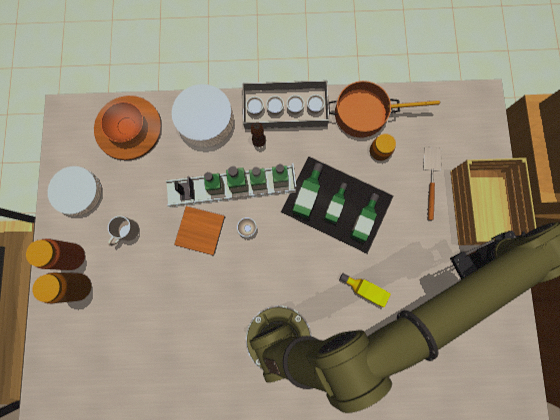

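The lane row is at about y=180 in the top view: bottles at x≈212, 236, 258, 280, stop grip at (184,187). The misfit is probably the one at (236,178), the board is at (200,230), and the spares lie at (308,192), (337,203) and (367,217). Next I measure these.

```bash
python3 - <<'E'
from h import *
im,K,M=grab("top")
hsv=cv2.cvtColor(im,cv2.COLOR_RGB2HSV)
def blobs(m,mn,z,name):
    n,l,s,c=cv2.connectedComponentsWithStats(m.astype(np.uint8))
    for i in range(1,n):
        if s[i,4]>mn:
            cn=cv2.findContours((l==i).astype(np.uint8),0,1)[0][0]
            r=cv2.minAreaRect(cn); b=ray(K,M,cv2.boxPoints(r),z)
            e=np.linalg.norm(np.diff(b[:3,:2],axis=0),axis=1)
            print(name,s[i].tolist(),b[:,:2].mean(0).round(3),"sides",e.round(3),"ang",np.degrees(np.arctan2(*(b[1]-b[0])[:2][::-1])).round(1))
h,s,v=cv2.split(hsv)
blobs((h>45)&(h<90)&(s>90)&(v>30),15,.04,"green")
roi=np.zeros(h.shape,bool);roi[205:256,173:226]=1
blobs(roi&(h<15)&(s>120)&(v>80),500,.015,"board")
roi[:]=0;roi[150:260,275:400]=1
blobs(roi&(v<45)&(s<140),300,.004,"mat")
cv2.imwrite("pics/top_c.png",cv2.resize(im[150:260,160:400][:,:,::-1],None,fx=3.3,fy=3.3,interpolation=cv2.INTER_CUBIC))
E
```

```text
green [272, 166, 16, 15, 126] [ 0.588 -0.021] sides [0.052 0.054] ang -86.5
green [226, 169, 19, 18, 211] [0.576 0.141] sides [0.063 0.064] ang -83.5
green [301, 170, 19, 23, 245] [ 0.559 -0.141] sides [0.075 0.064] ang -22.2
green [250, 173, 16, 13, 112] [0.574 0.061] sides [0.053 0.046] ang -80.2
green [205, 174, 15, 16, 170] [0.565 0.227] sides [0.052 0.057] ang -91.9
green [332, 188, 13, 17, 137] [ 0.499 -0.237] sides [0.055 0.045] ang -23.0
green [359, 200, 18, 20, 204] [ 0.447 -0.344] sides [0.066 0.057] ang -29.5
green [292, 205, 19, 13, 140] [ 0.446 -0.094] sides [0.033 0.064] ang -25.6
green [324, 213, 15, 10, 76] [ 0.416 -0.201] sides [0.022 0.047] ang -24.2
green [350, 230, 18, 11, 111] [ 0.35  -0.297] sides [0.026 0.057] ang -24.9
board [175, 206, 49, 49, 1621] [0.391 0.28 ] sides [0.148 0.153] ang -13.9
mat [282, 163, 110, 90, 3268] [ 0.476 -0.228] sides [0.24  0.351] ang -26.6
```

View pics/top_c.png

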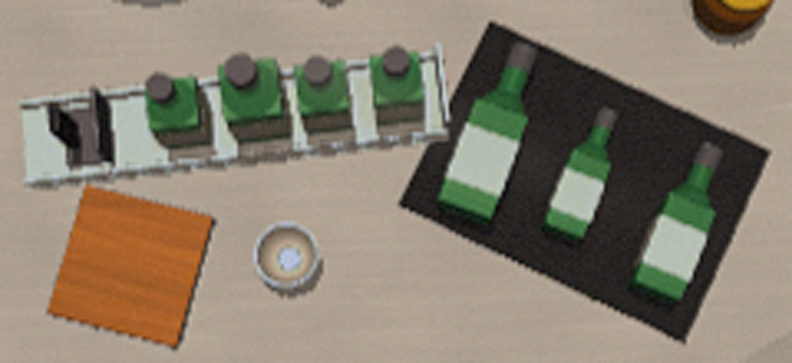

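```bash
cat >> h.py <<'E'
def go(x,y,z,closeang=None):
    """shift/turn still needed in move units; closeang = wanted direction (deg) of tool y in world, mod 180"""
    s=ctrl.get_state(); Rm=R.from_rotvec(s["tool_rot"]).as_matrix(); t=0
    if closeang is not None:
        cur=np.degrees(np.arctan2(Rm[1,1],Rm[0,1])); t=-((closeang-cur+90)%180-90)  # tool z down
    Rt=Rm@R.from_rotvec([0,0,np.radians(t)]).as_matrix()
    d=Rt.T@(np.array([x,y,z])-s["position"])/.06
    print("t",round(s["time"],2),"pos",s["position"].round(4),"q7",round(s["joint_positions"][6],2),"tilt",Rm[:,2].round(3),"TURN",round(t/8,2),"then txyz",d.round(3))
E
python3 - <<'E'
from h import *
im,K,M=grab("top")
px=np.array([(159,86),(240,68),(316,69),(396,58)])/3.3+[160,150]
z=[.181,.206,.181,.181]
P=np.array([ray(K,M,p,zz)[0] for p,zz in zip(px,z)]);print(P.round(3),np.linalg.norm(np.diff(P,axis=0),axis=1))
k=P[[0,2,3]];d=k[0]-k[2];print("lane y dir deg",np.degrees(np.arctan2(d[1],d[0])))
mu=P.mean(0);print(mu)
print("ramekin",ray(K,M,np.array((287,255))/3.3+[160,150],.042))
a=np.degrees(np.arctan2(d[1],d[0]))-90
print(a);go(P[1][0]-.0,P[1][1],.3,a)
E
```

```text
[[ 0.549  0.215  0.181]
 [ 0.557  0.13   0.206]
 [ 0.561  0.057  0.181]
 [ 0.57  -0.024  0.181]] [0.08890102 0.07763016 0.08119043]
lane y dir deg 95.07490636209064
[0.55916569 0.09444178 0.18725   ]
ramekin [[0.39191838 0.10110701 0.042     ]]
5.074906362090644
t 0.2 pos [ 0.254  -0.598   0.2359] q7 -0.06 tilt [-0.001  0.001 -1.   ] TURN -9.01 then txyz [11.641  6.11  -1.059]
```

Call:
send_rows --steps '[{"turn": -0.75, "tz": -0.09}, {"turn": -0.75, "tz": -0.09}, {"turn": -0.75, "tz": -0.09}, {"turn": -0.75, "tz": -0.09}, {"turn": -0.75, "tz": -0.09}, {"turn": -0.75, "tz": -0.09}, {"turn": -0.75, "tz": -0.09}, {"turn": -0.75, "tz": -0.09}, {"turn": -0.75, "tz": -0.09}, {"turn": -0.75, "tz": -0.09}, {"turn": -0.75, "tz": -0.09}, {"turn": -0.75, "tz": -0.09}]'

```text
validation failed for argument at $.st...
```

Call:
send_rows --steps '[{"tx": 0.9, "ty": 0.4}, {"tx": 0.9, "ty": 0.4}, {"tx": 0.9, "ty": 0.4}, {"tx": 0.9, "ty": 0.4}, {"tx": 0.9, "ty": 0.4}, {"tx": 0.9, "ty": 0.4}, {"tx": 0.9, "ty": 0.4}, {"tx": 0.9, "ty": 0.4}, {"tx": 0.9, "ty": 0.4}, {"tx": 0.9, "ty": 0.4}, {"tx": 0.9, "ty": 0.4}, {"tx": 0}]'

```text
validation failed for argument at $.st...
```

```bash
python3 - <<'E'
from h import *
go(.557,.13,.3,5.07)
im,K,M=grab("wrist","w1.png"); print(M.round(3).tolist(),K[0,0])
E
```

```text
t 0.2 pos [ 0.254  -0.598   0.2359] q7 -0.06 tilt [-0.001  0.001 -1.   ] TURN -9.01 then txyz [11.64   6.101 -1.059]
[[0.392, -0.892, -0.225, 0.315], [-0.92, -0.38, -0.095, -0.571], [-0.0, 0.244, -0.97, 0.384], [0.0, 0.0, 0.0, 1.0]] 299.50837766018367
```

View pics/w1.png

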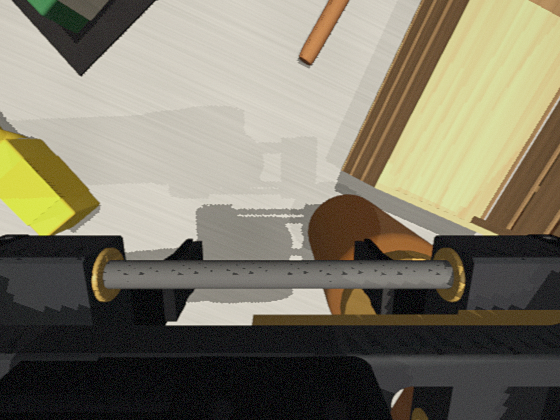

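The moves were refused. The wrist picture shows only the start spot, with the fingers at rows 240–300 and image-up along tool +x. I'll retry with every field filled in.

Call:
send_rows --steps '[{"tx": 0, "ty": 0, "tz": -0.1, "turn": -0.75, "grip": 1}, {"tx": 0, "ty": 0, "tz": -0.1, "turn": -0.75, "grip": 1}, {"tx": 0, "ty": 0, "tz": -0.1, "turn": -0.75, "grip": 1}, {"tx": 0, "ty": 0, "tz": -0.1, "turn": -0.75, "grip": 1}, {"tx": 0, "ty": 0, "tz": -0.1, "turn": -0.75, "grip": 1}, {"tx": 0, "ty": 0, "tz": -0.1, "turn": -0.75, "grip": 1}, {"tx": 0, "ty": 0, "tz": -0.1, "turn": -0.75, "grip": 1}, {"tx": 0, "ty": 0, "tz": -0.1, "turn": -0.75, "grip": 1}, {"tx": 0, "ty": 0, "tz": -0.1, "turn": -0.75, "grip": 1}, {"tx": 0, "ty": 0, "tz": -0.1, "turn": -0.75, "grip": 1}, {"tx": 0, "ty": 0, "tz": 0, "turn": -0.75, "grip": 1}, {"tx": 0, "ty": 0, "tz": 0, "turn": -0.75, "grip": 1}]'

```text
time: 1.75
position: [0.2541, -0.5982, 0.2965]
tool_rot: [-2.118, -2.32, 0.0]
ft_force: [0.7, -0.6, 0.3]
grip_width: 0.997
grip_force: 0.0
```

Call:
send_rows --steps '[{"tx": 0.9, "ty": 0.4, "tz": 0, "turn": 0, "grip": 1}, {"tx": 0.9, "ty": 0.4, "tz": 0, "turn": 0, "grip": 1}, {"tx": 0.9, "ty": 0.4, "tz": 0, "turn": 0, "grip": 1}, {"tx": 0.9, "ty": 0.4, "tz": 0, "turn": 0, "grip": 1}, {"tx": 0.9, "ty": 0.4, "tz": 0, "turn": 0, "grip": 1}, {"tx": 0.9, "ty": 0.4, "tz": 0, "turn": 0, "grip": 1}, {"tx": 0.9, "ty": 0.4, "tz": 0, "turn": 0, "grip": 1}, {"tx": 0.9, "ty": 0.4, "tz": 0, "turn": 0, "grip": 1}, {"tx": 0.9, "ty": 0.4, "tz": 0, "turn": 0, "grip": 1}, {"tx": 0.9, "ty": 0.4, "tz": 0, "turn": 0, "grip": 1}, {"tx": 0, "ty": 0, "tz": 0, "turn": 0, "grip": 1}, {"tx": 0, "ty": 0, "tz": 0, "turn": 0, "grip": 1}]'

```text
time: 3.25
position: [0.4457, -0.0399, 0.2965]
tool_rot: [2.122, 2.316, -0.001]
ft_force: [-0.5, -0.4, -0.4]
grip_width: 1.002
grip_force: 0.0
```

```bash
python3 - <<'E'
from h import *
go(.557,.13,.3,5.07)
im,K,M=grab("wrist","w2.png"); print(M.round(3).tolist(),proj(K,M,[[.557,.13,.206],[.549,.215,.181],[.561,.057,.181]]))
E
```

```text
t 3.25 pos [ 0.4457 -0.0399  0.2965] q7 0.23 tilt [-0.    -0.001 -1.   ] TURN -0.01 then txyz [ 2.656  2.097 -0.062]
[[0.996, 0.086, 0.022, 0.44], [0.088, -0.965, -0.245, 0.028], [0.0, 0.246, -0.969, 0.445], [0.0, 0.0, 0.0, 1.0]] [[ 458.00253968    1.94533214]
 [ 454.62285501 -120.42313069]
 [ 424.7748485   114.68376921]]
```

View pics/w2.png

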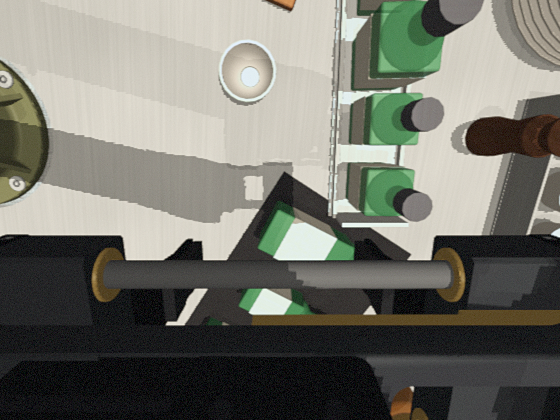

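The caps are at about (427,113) and (413,205), with the misfit's cap at the top edge near (456,10). This agrees with my top-view estimates to within a few mm. I'll go closer and measure the cap discs from above.

Call:
send_rows --steps '[{"tx": 0.3, "ty": 0.7, "tz": 0, "turn": 0, "grip": 1}, {"tx": 0.3, "ty": 0.7, "tz": 0, "turn": 0, "grip": 1}, {"tx": 0.3, "ty": 0.7, "tz": 0, "turn": 0, "grip": 1}, {"tx": 0.1, "ty": 0, "tz": 0, "turn": 0, "grip": 1}, {"tx": 0, "ty": 0, "tz": 0, "turn": 0, "grip": 1}]'

```text
time: 3.92
position: [0.5656, 0.0307, 0.2959]
tool_rot: [-2.122, -2.315, 0.002]
ft_force: [0.1, -0.1, 0.5]
grip_width: 0.997
grip_force: 0.0
```

```bash
python3 - <<'E'
from h import *
go(.557,.13,.3,5.07)
im,K,M=grab("wrist","w3.png"); print(M.round(3).tolist(),proj(K,M,[[.557,.13,.206],[.549,.215,.181],[.561,.057,.181]]))
E
```

```text
t 3.92 pos [0.5656 0.0307 0.2959] q7 -0.15 tilt [-0.002  0.    -1.   ] TURN -0.01 then txyz [ 1.661  0.003 -0.068]
[[0.996, 0.085, 0.02, 0.56], [0.088, -0.966, -0.244, 0.098], [-0.001, 0.245, -0.969, 0.444], [0.0, 0.0, 0.0, 1.0]] [[277.85734168  93.42143004]
 [277.21504403 -22.44134567]
 [275.18216452 185.59176645]]
```

View pics/w3.png

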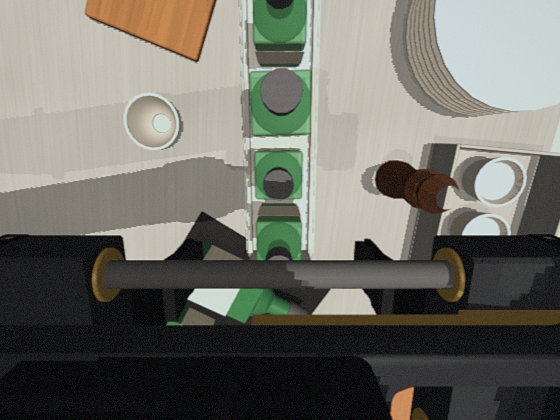

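Misfit cap centre is at (283,91) against a predicted (278,93), so it sits about 4 mm further in +x. The rails run parallel to image-up, so the yaw is right. I'll grasp it by the cap.

Call:
send_rows --newtons 40 --steps '[{"tx": 0.7, "ty": 0.07, "tz": 0, "turn": 0, "grip": 1}, {"tx": 0.7, "ty": 0, "tz": 0, "turn": 0, "grip": 1}, {"tx": 0.3, "ty": 0, "tz": 0, "turn": 0, "grip": 1}, {"tx": 0, "ty": 0, "tz": 0.3, "turn": 0, "grip": 1}, {"tx": 0, "ty": 0, "tz": 0.5, "turn": 0, "grip": 1}, {"tx": 0, "ty": 0, "tz": 0.5, "turn": 0, "grip": 1}, {"tx": 0, "ty": 0, "tz": 0.4, "turn": 0, "grip": 1}, {"tx": 0, "ty": 0, "tz": 0.15, "turn": 0, "grip": 1}, {"tx": 0, "ty": 0, "tz": 0, "turn": 0, "grip": 1}]'

```text
time: 5.1
position: [0.5614, 0.1317, 0.1848]
tool_rot: [-2.124, -2.314, 0.002]
ft_force: [-0.0, 0.2, 0.9]
grip_width: 0.999
grip_force: 0.0
```

Call:
send_rows --newtons 40 --steps '[{"tx": 0, "ty": 0, "tz": 0, "turn": 0, "grip": 0.3}, {"tx": 0, "ty": 0, "tz": 0, "turn": 0, "grip": 0.3}, {"tx": 0, "ty": 0, "tz": 0, "turn": 0, "grip": 0.3}, {"tx": 0, "ty": 0, "tz": 0, "turn": 0, "grip": 0.3}, {"tx": 0, "ty": 0, "tz": 0, "turn": 0, "grip": 0.3}, {"tx": 0, "ty": 0, "tz": 0, "turn": 0, "grip": 0.3}]'

```text
time: 5.85
position: [0.5614, 0.1335, 0.1855]
tool_rot: [-2.122, -2.317, 0.0]
ft_force: [-0.1, -0.0, 1.2]
grip_width: 0.4
grip_force: 0.4
```

Call:
send_rows --newtons 40 --steps '[{"tx": 0, "ty": 0, "tz": 0, "turn": 0, "grip": 0.1}, {"tx": 0, "ty": 0, "tz": 0, "turn": 0, "grip": 0.1}, {"tx": 0, "ty": 0, "tz": 0, "turn": 0, "grip": 0.1}, {"tx": 0, "ty": 0, "tz": 0, "turn": 0, "grip": 0.1}]'

```text
time: 6.35
position: [0.5613, 0.1335, 0.1855]
tool_rot: [-2.122, -2.317, 0.001]
ft_force: [-2.6, 0.5, 1.1]
grip_width: 0.357
grip_force: 40.0
```

```bash
python3 - <<'E'
from h import *
print(ctrl.get_state()["joint_positions"].round(2)); go(.391,.28,.25,5)
E
```

```text
[ 0.52  0.33 -0.96  1.68  0.28  1.28 -0.41]
t 6.35 pos [0.5613 0.1335 0.1855] q7 -0.41 tilt [-0.001 -0.    -1.   ] TURN 0.0 then txyz [ 2.68  -2.615 -1.074]
```

Call:
send_rows --newtons 40 --steps '[{"tx": 0, "ty": 0, "tz": -0.2, "turn": 0, "grip": 0.1}, {"tx": 0, "ty": 0, "tz": -0.4, "turn": 0, "grip": 0.1}, {"tx": 0, "ty": 0, "tz": -0.4, "turn": 0, "grip": 0.1}, {"tx": 0, "ty": -0.2, "tz": -0.1, "turn": 0, "grip": 0.1}, {"tx": 0, "ty": -0.4, "tz": 0, "turn": 0, "grip": 0.1}, {"tx": 0, "ty": -0.5, "tz": 0, "turn": 0, "grip": 0.1}, {"tx": 0, "ty": -0.5, "tz": 0, "turn": 0, "grip": 0.1}, {"tx": 0.3, "ty": -0.4, "tz": 0, "turn": 0, "grip": 0.1}, {"tx": 0.5, "ty": -0.3, "tz": 0, "turn": 0, "grip": 0.1}, {"tx": 0.5, "ty": -0.2, "tz": 0, "turn": 0, "grip": 0.1}, {"tx": 0.5, "ty": -0.1, "tz": 0, "turn": 0, "grip": 0.1}, {"tx": 0.5, "ty": 0, "tz": 0, "turn": 0, "grip": 0.1}]'

```text
time: 7.85
position: [0.3922, 0.2576, 0.2502]
tool_rot: [2.12, 2.315, -0.004]
ft_force: [0.9, 1.0, -4.6]
grip_width: 0.358
grip_force: 40.0
```

```bash
python3 - <<'E'
from h import *
s=ctrl.get_state();print(s["joint_positions"].round(2),s["grip_force"],s["grip_width"]); go(.391,.28,.1955,5)
grab("scene","s2.png")
E
```

```text
[ 0.66 -0.1  -1.21  1.83 -0.09  1.35 -0.44] 40.000020721927285 0.35785377877893265
t 7.85 pos [0.3922 0.2576 0.2502] q7 -0.44 tilt [ 0.    -0.004 -1.   ] TURN 0.0 then txyz [0.377 0.012 0.911]
```

Call:
send_rows --newtons 40 --steps '[{"tx": 0.25, "ty": 0, "tz": 0, "turn": 0, "grip": 0.1}, {"tx": 0.1, "ty": 0, "tz": 0, "turn": 0, "grip": 0.1}, {"tx": 0, "ty": 0, "tz": 0.2, "turn": 0, "grip": 0.1}, {"tx": 0, "ty": 0, "tz": 0.3, "turn": 0, "grip": 0.1}, {"tx": 0, "ty": 0, "tz": 0.25, "turn": 0, "grip": 0.1}, {"tx": 0, "ty": 0, "tz": 0.1, "turn": 0, "grip": 0.1}, {"tx": 0, "ty": 0, "tz": 0.06, "turn": 0, "grip": 0.1}, {"tx": 0, "ty": 0, "tz": 0, "turn": 0, "grip": 0.1}, {"tx": 0, "ty": 0, "tz": 0, "turn": 0, "grip": 0.1}]'

```text
time: 9.02
position: [0.3925, 0.2784, 0.1974]
tool_rot: [2.122, 2.316, 0.001]
ft_force: [0.3, 0.4, -3.9]
grip_width: 0.355
grip_force: 40.0
```

```bash
python3 - <<'E'
from h import *
s=ctrl.get_state();print(s["joint_positions"].round(2),s["ft_force"].round(1)); go(.391,.28,.1945,5)
E
```

```text
[ 0.6   0.07 -1.29  1.88  0.07  1.25 -0.62] [ 0.3  0.4 -3.9]
t 9.03 pos [0.3925 0.2784 0.1974] q7 -0.62 tilt [ 0.001  0.    -1.   ] TURN 0.0 then txyz [ 0.028 -0.022  0.048]
```

Still hanging (-3.9 N), so I lower it slowly until it touches.

Call:
send_rows --newtons 40 --steps '[{"tx": 0, "ty": 0, "tz": 0.03, "turn": 0, "grip": 0.1}, {"tx": 0, "ty": 0, "tz": 0.03, "turn": 0, "grip": 0.1}, {"tx": 0, "ty": 0, "tz": 0, "turn": 0, "grip": 0.1}]'

```text
time: 9.4
position: [0.3926, 0.2788, 0.1944]
tool_rot: [2.122, 2.317, 0.002]
ft_force: [-1.5, -1.2, 3.5]
grip_width: 0.353
grip_force: 40.0
```

```bash
python3 - <<'E'
from h import *
grab("scene","s3.png")
im=cv2.imread("pics/s3.png")[120:260,240:400]
cv2.imwrite("pics/s3c.png",cv2.resize(im,None,fx=4,fy=4))
E
```

```text
(no output)
```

View pics/s3c.png

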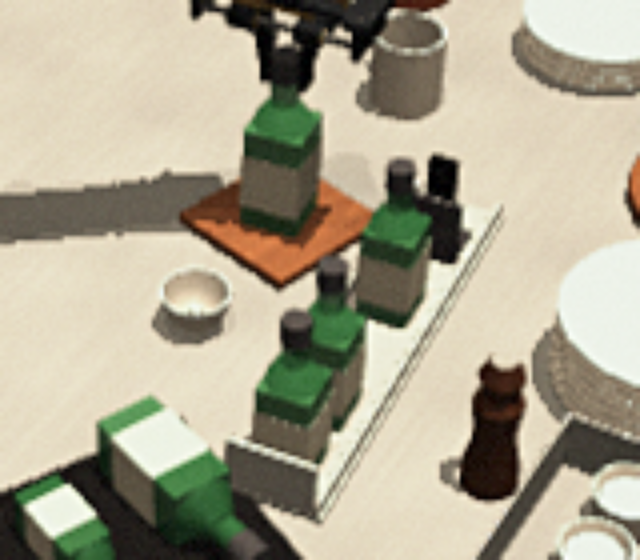

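The misfit stands upright on the board with a contact force of +3.5 N, and the row has its gap. I release it and rise.

Call:
send_rows --newtons 40 --steps '[{"tx": 0, "ty": 0, "tz": 0, "turn": 0, "grip": 0.6}, {"tx": 0, "ty": 0, "tz": 0, "turn": 0, "grip": 0.8}, {"tx": 0, "ty": 0, "tz": 0, "turn": 0, "grip": 0.8}, {"tx": 0, "ty": 0, "tz": 0, "turn": 0, "grip": 0.8}, {"tx": 0, "ty": 0, "tz": -0.4, "turn": 0, "grip": 0.8}, {"tx": 0, "ty": 0, "tz": -0.7, "turn": 0, "grip": 0.8}, {"tx": 0, "ty": 0, "tz": -0.7, "turn": 0, "grip": 0.8}, {"tx": 0, "ty": 0, "tz": 0, "turn": 0, "grip": 0.8}]'

```text
time: 10.45
position: [0.3938, 0.2792, 0.3041]
tool_rot: [2.12, 2.314, 0.007]
ft_force: [0.8, -0.5, 0.6]
grip_width: 0.801
grip_force: 0.0
```

```bash
python3 - <<'E'
from h import *
im,K,M=grab("top","t4.png")
h,s,v=cv2.split(cv2.cvtColor(im,cv2.COLOR_RGB2HSV))
# match spare: green+label, right bottle; lies with axis at z=.031
roi=np.zeros(h.shape,bool);roi[188:245,343:385]=1
g=roi&(h>40)&(h<90)&(s>90)&(v>30)
for lo,hi in((188,222),(222,245)):
    m=g.copy();m[:lo]=0;m[hi:]=0
    cn=max(cv2.findContours(m.astype(np.uint8),0,1)[0],key=cv2.contourArea)
    r=cv2.minAreaRect(cn);print(cv2.boxPoints(r).round(1).tolist(),ray(K,M,cv2.boxPoints(r),.058).round(3)[:,:2].tolist())
# cap: dark greyish pixels beyond neck, on black mat
c=im[185:205,365:385].astype(int); print(c.sum(2)//3)
E
```

```text
[[359.0, 214.0], [365.3999938964844, 197.3000030517578], [380.70001220703125, 203.1999969482422], [374.29998779296875, 219.89999389648438]] [[0.425, -0.299], [0.485, -0.326], [0.462, -0.378], [0.403, -0.351]]
[[349.5, 236.1999969482422], [352.6000061035156, 229.0], [367.8999938964844, 235.5], [364.79998779296875, 242.8000030517578]] [[0.347, -0.261], [0.373, -0.273], [0.348, -0.325], [0.323, -0.313]]
[[ 33  34  32  30  33  55  98 132 153 171 166 167 164 161 164 163 162 160
  164 163]
 [ 32  35  31  37  33  34  37  53 102 131 156 167 163 166 164 165 164 162
  166 163]
 [ 35  33  34  37  41  31  34  33  29  57 102 133 157 170 166 165 163 164
  163 161]
 [ 39  39  34  36  36  41  38  37  34  31  32  58 103 134 139 170 166 162
  165 162]
 [ 37  35  35  39  37  37  35  42  36  39  36  30  33  55  73 126 138 152
  165 165]
 [ 33  34  39  37  38  30  36  41  34  36  36  34  32  32  32  37  76  96
  132 152]
 [ 28  37  36  33  38  30  34  33  33  34  34  36  37  35  33  33  29  38
   59  97]
 [ 37  33  36  35  35  40  36  36  37  35  33  36  35  39  35  33  34  34
   30  22]
 [ 31  37  36  3
[... 304 characters left out ...]
  35  40
   31  38]
 [ 38  38  35  35  32  33  63  70  80  83  86  78  69  50  35  34  34  36
   37  36]
 [ 33  37  33  34  34  49  67  79  81  82  79  74  65  40  37  41  36  34
   35  37]
 [ 31  37  37  30  28  50  64  74  90  83  78  67  52  35  39  37  39  38
   34  40]
 [ 37  35  26  36  31  47  59  70  88  68  70  65  42  37  36  40  37  34
   37  37]
 [ 33  35  34  27  34  52  64  73  80  61  61  49  32  36  39  37  33  33
   38  35]
 [ 33  43  36  39  46  62  70  78  75  63  59  37  39  32  35  38  33  35
   34  33]
 [ 32  38  33  30  54  63  68  81  69  64  48  32  35  36  33  34  35  37
   40  35]
 [ 31  36  34  42  59  66  75  77  62  57  39  35  38  34  40  39  35  34
   35  40]]
```

```bash
python3 - <<'E'
from h import *
im,K,M=grab("top")
print(ray(K,M,[[374.5,193],[372.5,199]],.043).round(3))
print(ctrl.get_state()["joint_positions"].round(2)); go(.44,-.33,.30,65)
# green seen from above by camera
E
```

```text
[[ 0.503 -0.363  0.043]
 [ 0.481 -0.354  0.043]]
[ 0.68 -0.1  -1.25  1.72 -0.09  1.45 -0.47]
t 10.55 pos [0.3922 0.2781 0.3011] q7 -0.47 tilt [ 0.001 -0.001 -1.   ] TURN -7.5 then txyz [-5.004 -8.849  0.026]
```

Call:
send_rows --steps '[{"tx": 0, "ty": 0.7, "tz": 0, "turn": -0.95, "grip": 1}, {"tx": 0, "ty": 0.3, "tz": 0, "turn": -0.95, "grip": 1}, {"tx": 0, "ty": 0, "tz": 0, "turn": -0.95, "grip": 1}, {"tx": 0, "ty": 0, "tz": 0, "turn": -0.95, "grip": 1}, {"tx": 0, "ty": 0, "tz": 0, "turn": -0.95, "grip": 1}, {"tx": 0, "ty": 0, "tz": 0, "turn": -0.95, "grip": 1}, {"tx": 0, "ty": 0, "tz": 0, "turn": -0.95, "grip": 1}, {"tx": 0, "ty": 0, "tz": 0, "turn": -0.85, "grip": 1}, {"tx": 0, "ty": 0, "tz": 0, "turn": 0, "grip": 1}]'

```text
time: 11.68
position: [0.4435, 0.2839, 0.2998]
tool_rot: [-0.708, -3.057, 0.008]
ft_force: [-0.5, -0.8, -0.0]
grip_width: 0.998
grip_force: 0.0
```

```bash
python3 - <<'E'
from h import *
print(ctrl.get_state()["joint_positions"].round(2)); go(.482,-.354,.30,65)
E
```

```text
[ 0.58  0.23 -1.36  1.62  0.22  1.48  0.32]
t 11.68 pos [0.4435 0.2839 0.2998] q7 0.32 tilt [-0.005 -0.004 -1.   ] TURN -0.14 then txyz [-5.075 -9.364  0.038]
```

Call:
send_rows --steps '[{"tx": -0.46, "ty": -0.85, "tz": 0, "turn": -0.14, "grip": 1}, {"tx": -0.46, "ty": -0.85, "tz": 0, "turn": 0, "grip": 1}, {"tx": -0.46, "ty": -0.85, "tz": 0, "turn": 0, "grip": 1}, {"tx": -0.46, "ty": -0.85, "tz": 0, "turn": 0, "grip": 1}, {"tx": -0.46, "ty": -0.85, "tz": 0, "turn": 0, "grip": 1}, {"tx": -0.46, "ty": -0.85, "tz": 0, "turn": 0, "grip": 1}, {"tx": -0.46, "ty": -0.85, "tz": 0, "turn": 0, "grip": 1}, {"tx": -0.46, "ty": -0.85, "tz": 0, "turn": 0, "grip": 1}, {"tx": -0.46, "ty": -0.85, "tz": 0, "turn": 0, "grip": 1}, {"tx": -0.46, "ty": -0.85, "tz": 0, "turn": 0, "grip": 1}, {"tx": -0.46, "ty": -0.85, "tz": 0, "turn": 0, "grip": 1}, {"tx": 0, "ty": 0, "tz": 0, "turn": 0, "grip": 1}]'

```text
time: 13.18
position: [0.4791, -0.3566, 0.3004]
tool_rot: [-0.694, -3.059, 0.003]
ft_force: [-0.5, 0.9, -0.8]
grip_width: 1.005
grip_force: 0.0
```

```bash
python3 - <<'E'
from h import *
print(ctrl.get_state()["joint_positions"].round(2)); go(.482,-.354,.30,65)
im,K,M=grab("wrist","w5.png"); print(proj(K,M,[[.482,-.354,.045]]))
E
```

```text
[ 1.23  0.27 -0.78  1.46  0.19  1.49  1.58]
t 13.18 pos [ 0.4791 -0.3566  0.3004] q7 1.58 tilt [-0.006 -0.001 -1.   ] TURN -0.07 then txyz [-0.025  0.06   0.007]
[[280.45788619 190.34614597]]
```

View pics/w5.png

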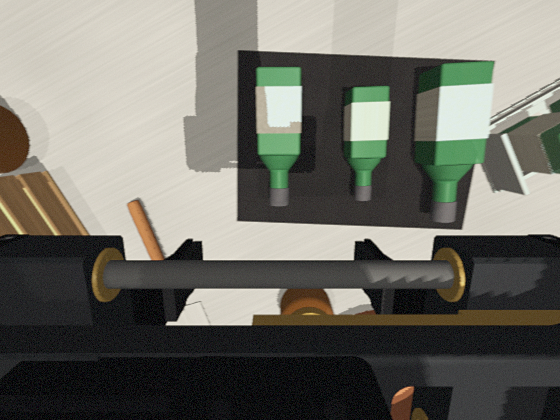

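The match is the left bottle, with its body at about 257–301 px and its cap centred at (279.5,196). It is aligned with image-up, so the close angle of 65° is right.

```bash
python3 - <<'E'
from h import *
im,K,M=grab("wrist")
g=cv2.cvtColor(im,cv2.COLOR_RGB2GRAY); print(g[182:212,279].tolist()); print(g[197,262:298].tolist())
A=ray(K,M,[[279.5,196.5],[279.5,188],[279.5,206]],.044);print(A.round(4))
B=ray(K,M,[[279.2,68]],.058);print("base",B.round(4),np.linalg.norm(A[2]-B[0]),np.degrees(np.arctan2(*(A[0]-B[0])[:2][::-1])))
p=A[0]; go(p[0],p[1],.026,65)
E
```

```text
[117, 120, 116, 119, 121, 121, 94, 110, 115, 116, 115, 111, 112, 109, 109, 107, 104, 111, 108, 105, 101, 107, 108, 104, 81, 55, 58, 54, 55, 50]
[51, 47, 44, 32, 57, 70, 83, 92, 97, 102, 101, 109, 113, 111, 115, 116, 112, 107, 110, 105, 97, 86, 72, 58, 42, 47, 51, 49, 49, 50, 49, 48, 57, 53, 50, 50]
[[ 0.491  -0.3549  0.044 ]
 [ 0.4803 -0.3499  0.044 ]
 [ 0.5031 -0.3606  0.044 ]]
base [[ 0.3463 -0.2873  0.058 ]] 0.17361246664987198 -25.030777397673617
t 13.28 pos [ 0.4813 -0.3505  0.302 ] q7 1.58 tilt [-0.004 -0.    -1.   ] TURN -0.01 then txyz [-0.193  0.012  4.6  ]
```

Call:
send_rows --newtons 15 --steps '[{"tx": -0.19, "ty": 0, "tz": 0.4, "turn": 0, "grip": 1}, {"tx": 0, "ty": 0, "tz": 0.8, "turn": 0, "grip": 1}, {"tx": 0, "ty": 0, "tz": 0.8, "turn": 0, "grip": 1}, {"tx": 0, "ty": 0, "tz": 0.8, "turn": 0, "grip": 1}, {"tx": 0, "ty": 0, "tz": 0.8, "turn": 0, "grip": 1}, {"tx": 0, "ty": 0, "tz": 0.6, "turn": 0, "grip": 1}, {"tx": 0, "ty": 0, "tz": 0.3, "turn": 0, "grip": 1}, {"tx": 0, "ty": 0, "tz": 0.05, "turn": 0, "grip": 0.7}, {"tx": 0, "ty": 0, "tz": 0, "turn": 0, "grip": 0.5}]'

```text
time: 14.4
position: [0.4921, -0.3567, 0.0317]
tool_rot: [-0.678, -3.067, 0.008]
ft_force: [-0.2, 0.2, -0.1]
grip_width: 0.852
grip_force: 0.0
```

```bash
python3 - <<'E'
from h import *
go(.491,-.355,.026,65)
E
```

```text
t 14.4 pos [ 0.4921 -0.3567  0.0317] q7 1.44 tilt [-0.001 -0.005 -1.   ] TURN 0.01 then txyz [0.029 0.019 0.095]
```

Call:
send_rows --newtons 12 --steps '[{"tx": 0, "ty": 0, "tz": 0.06, "turn": 0, "grip": 0.1}, {"tx": 0, "ty": 0, "tz": 0, "turn": 0, "grip": 0.1}, {"tx": 0, "ty": 0, "tz": 0, "turn": 0, "grip": 0.1}, {"tx": 0, "ty": 0, "tz": 0, "turn": 0, "grip": 0.1}, {"tx": 0, "ty": 0, "tz": 0, "turn": 0, "grip": 0.1}, {"tx": 0, "ty": 0, "tz": 0, "turn": 0, "grip": 0.1}, {"tx": 0, "ty": 0, "tz": 0, "turn": 0, "grip": 0.1}, {"tx": 0, "ty": 0, "tz": 0, "turn": 0, "grip": 0.1}]'

```text
time: 15.4
position: [0.4911, -0.3573, 0.0272]
tool_rot: [-0.679, -3.066, 0.008]
ft_force: [-0.8, -2.8, 2.3]
grip_width: 0.318
grip_force: 12.0
```

The cap is held (27.7 mm). I slide the bottle outward 45 mm, then tip it up with a light grip, pivoting on its base edge.

Call:
send_rows --newtons 12 --steps '[{"tx": -0.15, "ty": 0, "tz": 0, "turn": 0, "grip": 0.1}, {"tx": -0.25, "ty": 0, "tz": 0, "turn": 0, "grip": 0.1}, {"tx": -0.25, "ty": 0, "tz": 0, "turn": 0, "grip": 0.1}, {"tx": -0.1, "ty": 0, "tz": 0, "turn": 0, "grip": 0.1}]'

```text
time: 15.9
position: [0.532, -0.3746, 0.0262]
tool_rot: [-0.678, -3.064, 0.003]
ft_force: [-3.1, 1.9, 1.7]
grip_width: 0.316
grip_force: 11.8
```

Call:
send_rows --newtons 4 --steps '[{"tx": 0, "ty": 0, "tz": 0, "turn": 0, "grip": 0.1}, {"tx": 0.06, "ty": 0, "tz": -0.23, "turn": 0, "grip": 0.1}, {"tx": 0.06, "ty": 0, "tz": -0.23, "turn": 0, "grip": 0.1}, {"tx": 0.1, "ty": 0, "tz": -0.22, "turn": 0, "grip": 0.1}, {"tx": 0.1, "ty": 0, "tz": -0.22, "turn": 0, "grip": 0.1}, {"tx": 0.13, "ty": 0, "tz": -0.2, "turn": 0, "grip": 0.1}, {"tx": 0.13, "ty": 0, "tz": -0.2, "turn": 0, "grip": 0.1}, {"tx": 0, "ty": 0, "tz": 0, "turn": 0, "grip": 0.1}]'

```text
time: 16.9
position: [0.5005, -0.3609, 0.1062]
tool_rot: [-0.679, -3.067, 0.008]
ft_force: [-0.5, 0.4, -1.0]
grip_width: 0.321
grip_force: 4.0
```

```bash
python3 - <<'E'
from h import *
s=ctrl.get_state();print(s["grip_force"],s["grip_width"],s["ft_force"].round(1)); go(.491,-.355,.026,65)
im,K,M=grab("scene","s6.png")
im=cv2.imread("pics/s6.png")[170:320,180:340]
cv2.imwrite("pics/s6c.png",cv2.resize(im,None,fx=4,fy=4))
E
```

```text
3.990210434187702 0.32136501529501443 [-0.5  0.4 -1. ]
t 16.9 pos [ 0.5005 -0.3609  0.1062] q7 1.48 tilt [-0.002 -0.005 -1.   ] TURN 0.0 then txyz [0.186 0.03  1.336]
```

View pics/s6c.png

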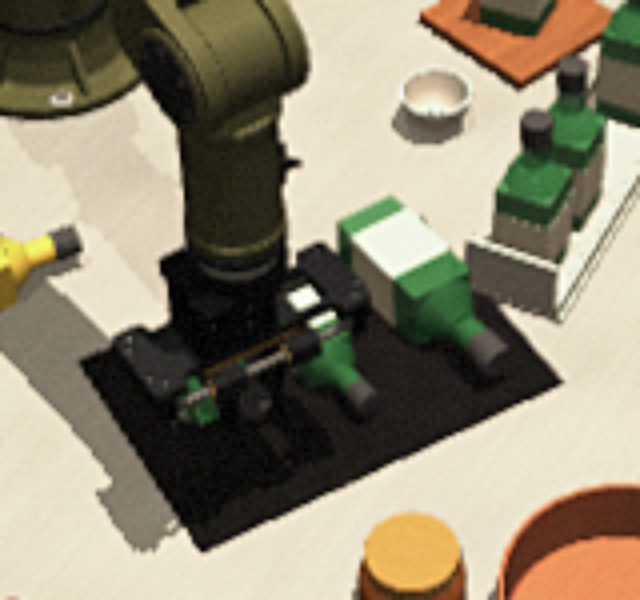

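Most of the bottle is hidden behind the gripper, but the cap is still held and the load of about 1 N means its base rests on the mat. I continue the arc.

Call:
send_rows --newtons 4 --steps '[{"tx": 0.17, "ty": 0, "tz": -0.17, "turn": 0, "grip": 0.1}, {"tx": 0.17, "ty": 0, "tz": -0.17, "turn": 0, "grip": 0.1}, {"tx": 0.19, "ty": 0, "tz": -0.14, "turn": 0, "grip": 0.1}, {"tx": 0.19, "ty": 0, "tz": -0.14, "turn": 0, "grip": 0.1}, {"tx": 0.21, "ty": 0, "tz": -0.1, "turn": 0, "grip": 0.1}, {"tx": 0.21, "ty": 0, "tz": -0.1, "turn": 0, "grip": 0.1}, {"tx": 0.23, "ty": 0, "tz": -0.07, "turn": 0, "grip": 0.1}, {"tx": 0.23, "ty": 0, "tz": -0.07, "turn": 0, "grip": 0.1}, {"tx": 0.23, "ty": 0, "tz": -0.03, "turn": 0, "grip": 0.1}, {"tx": 0, "ty": 0, "tz": 0, "turn": 0, "grip": 0.1}]'

```text
time: 18.2
position: [0.3997, -0.3137, 0.1643]
tool_rot: [-0.68, -3.064, 0.007]
ft_force: [0.0, 0.4, -2.2]
grip_width: 0.323
grip_force: 4.0
```

```bash
python3 - <<'E'
from h import *
s=ctrl.get_state();print(s["grip_force"],s["grip_width"],s["ft_force"].round(1),s["torque"].round(2),s["joint_positions"].round(2)); go(.491,-.355,.026,65)
im,K,M=grab("scene","s7.png");a=cv2.imread("pics/s7.png")[170:320,180:320]
grab("wrist","w7.png");b=cv2.imread("pics/w7.png")
cv2.imwrite("pics/s7c.png",np.hstack([cv2.resize(a,(373,400)),cv2.resize(b,(427,400))]))
E
```

```text
3.9984624602948315 0.3227401747534381 [ 0.   0.4 -2.2] [ 0.15 -0.05  0.04] [ 1.36  0.13 -0.79  1.87  0.11  1.19  1.66]
t 18.2 pos [ 0.3997 -0.3137  0.1643] q7 1.66 tilt [-0.004 -0.004 -1.   ] TURN -0.0 then txyz [-1.676  0.032  2.3  ]
```

View pics/s7c.png

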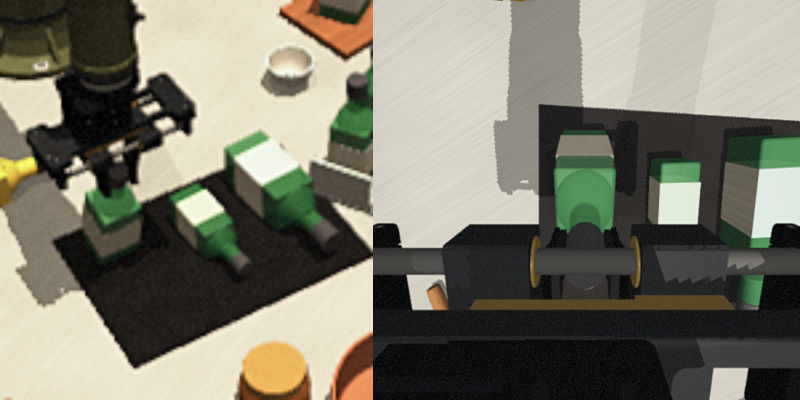

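The bottle is nearly upright in the gripper, with its base still trailing toward the robot. I finish the arc and let it stand flat.

Call:
send_rows --newtons 4 --steps '[{"tx": 0.2, "ty": 0, "tz": -0.01, "turn": 0, "grip": 0.1}, {"tx": 0.2, "ty": 0, "tz": 0, "turn": 0, "grip": 0.1}, {"tx": 0.18, "ty": 0, "tz": 0.01, "turn": 0, "grip": 0.1}, {"tx": 0.12, "ty": 0, "tz": 0.01, "turn": 0, "grip": 0.1}, {"tx": 0, "ty": 0, "tz": 0.02, "turn": 0, "grip": 0.1}, {"tx": 0, "ty": 0, "tz": 0, "turn": 0, "grip": 0.1}]'

```text
time: 19.05
position: [0.3635, -0.2972, 0.1635]
tool_rot: [-0.679, -3.067, 0.008]
ft_force: [-2.4, 0.1, 2.8]
grip_width: 0.321
grip_force: 4.0
```

```bash
python3 - <<'E'
from h import *
s=ctrl.get_state();print(s["grip_force"],s["grip_width"],s["ft_force"].round(1),s["torque"].round(2),s["joint_positions"].round(2)); go(.491,-.355,.026,65)
im,K,M=grab("scene","s8.png");a=cv2.imread("pics/s8.png")[170:320,180:320]
grab("wrist","w8.png");b=cv2.imread("pics/w8.png")
cv2.imwrite("pics/s8c.png",np.hstack([cv2.resize(a,(373,400)),cv2.resize(b,(427,400))]))
hs=cv2.cvtColor(cv2.imread("pics/s8.png"),cv2.COLOR_BGR2HSV)[230:275,200:240]
m=(hs[:,:,0]>45)&(hs[:,:,0]<90)&(hs[:,:,1]>90)
for r in range(0,45,3):
    c=np.where(m[r])[0]; print(230+r,c.min()+200 if len(c) else 0,c.max()+200 if len(c) else 0,end="; ")
E
```

```text
3.998521927278489 0.3207302761570072 [-2.4  0.1  2.8] [-0.01  0.2   0.03] [ 1.41  0.02 -0.78  1.96  0.02  1.17  1.75]
t 19.05 pos [ 0.3635 -0.2972  0.1635] q7 1.75 tilt [-0.002 -0.005 -1.   ] TURN 0.0 then txyz [-2.332  0.037  2.293]
230 0 0; 233 220 220; 236 213 223; 239 209 225; 242 209 228; 245 210 228; 248 214 232; 251 215 235; 254 0 0; 257 0 0; 260 209 230; 263 214 228; 266 215 221; 269 0 0; 272 0 0;
```

No more picture views are left, so from here I check by numbers: predicted corners of an upright bottle against the mask edges.

```bash
cat >> h.py <<'E'
def corners(x,y,z,half,ang):
    a=np.radians(ang);u=np.array([np.cos(a),np.sin(a),0])*half;v=np.array([-np.sin(a),np.cos(a),0])*half
    c=np.array([x,y,z]); return np.array([c+u+v,c+u-v,c-u-v,c-u+v])
def gmask(im):
    h,s,v=cv2.split(cv2.cvtColor(im,cv2.COLOR_RGB2HSV)); return ((h>45)&(h<90)&(s>90)&(v>25)).astype(np.uint8)
E
python3 - <<'E'
from h import *
p=ctrl.get_state()["position"];print(p)
for n in("scene","wrist"):
    im,K,M=grab(n)
    lo=proj(K,M,corners(p[0],p[1],.004,.027,-25)); hi=proj(K,M,corners(p[0],p[1],.109,.027,-25))
    print(n,"base",lo.round(0).tolist(),"top",hi.round(0).tolist())
    c=np.r_[lo,hi]; x0,y0=np.maximum(c.min(0)-15,0).astype(int);x1,y1=(c.max(0)+15).astype(int)
    m=gmask(im)[y0:y1,x0:x1]
    for cn in cv2.findContours(m,0,1)[0]:
        if cv2.contourArea(cn)>15: print("  green",(cv2.approxPolyDP(cn,2,True)[:,0]+[x0,y0]).tolist())
E
```

```text
[ 0.36361432 -0.29712971  0.16350188]
scene base [[232.0, 264.0], [219.0, 270.0], [211.0, 260.0], [225.0, 254.0]] top [[230.0, 242.0], [216.0, 249.0], [208.0, 239.0], [222.0, 233.0]]
  green [[211, 258], [219, 268], [230, 262], [228, 260], [217, 266]]
  green [[221, 233], [209, 239], [215, 252], [228, 247], [228, 242]]
wrist base [[303.0, 228.0], [252.0, 228.0], [251.0, 178.0], [304.0, 178.0]] top [[314.0, 270.0], [240.0, 270.0], [238.0, 197.0], [316.0, 198.0]]
  green [[240, 192], [241, 238], [245, 241], [252, 240], [254, 247], [261, 237], [274, 232], [283, 232], [294, 237], [302, 248], [304, 241], [315, 238], [318, 199], [315, 192], [312, 193], [315, 196], [313, 212], [303, 201], [291, 194], [309, 194], [296, 191], [288, 194], [277, 191], [268, 194], [261, 191], [266, 193], [254, 200], [244, 211], [243, 193], [259, 192], [252, 192], [251, 189], [248, 192], [249, 188], [246, 192], [244, 189]]
  green [[252, 172], [303, 173]]
```

Residual tilt is about 0.05 rad, with the base toward the robot. I centre, open briefly so it settles flat, and regrip firmly.

Call:
send_rows --newtons 40 --steps '[{"tx": 0.06, "ty": 0, "tz": 0, "turn": 0, "grip": 0.1}, {"tx": 0.06, "ty": 0, "tz": 0, "turn": 0, "grip": 0.1}, {"tx": 0, "ty": 0, "tz": 0, "turn": 0, "grip": 0.45}, {"tx": 0, "ty": 0, "tz": 0, "turn": 0, "grip": 0.45}, {"tx": 0, "ty": 0, "tz": 0, "turn": 0, "grip": 0.45}, {"tx": 0, "ty": 0, "tz": 0, "turn": 0, "grip": 0.1}, {"tx": 0, "ty": 0, "tz": 0, "turn": 0, "grip": 0.1}, {"tx": 0, "ty": 0, "tz": 0, "turn": 0, "grip": 0.1}, {"tx": 0, "ty": 0, "tz": 0, "turn": 0, "grip": 0.1}]'

```text
time: 20.38
position: [0.3564, -0.2934, 0.1626]
tool_rot: [-0.678, -3.065, 0.006]
ft_force: [-0.4, -0.3, -1.4]
grip_width: 0.311
grip_force: 40.0
```

```bash
python3 - <<'E'
from h import *
s=ctrl.get_state();p=s["position"];print(p,s["ft_force"].round(1),s["torque"].round(2))
for n in("wrist","scene"):
    im,K,M=grab(n)
    lo=proj(K,M,corners(p[0],p[1],.004,.027,-25)); hi=proj(K,M,corners(p[0],p[1],.109,.027,-25))
    print("base",lo.round(0).tolist(),"top",hi.round(0).tolist())
    c=np.r_[lo,hi]; x0,y0=np.maximum(c.min(0)-15,0).astype(int);x1,y1=(c.max(0)+15).astype(int)
    m=gmask(im)[y0:y1,x0:x1]
    for cn in cv2.findContours(m,0,1)[0]:
        q=cn[:,0]+[x0,y0]
        if cv2.contourArea(cn)>15 or len(cn)>10: print("  green",q.min(0),q.max(0),len(q))
go(.42,-.25,.27,5)
E
```

```text
[ 0.35638859 -0.29343738  0.16260589] [-0.4 -0.3 -1.4] [-0.07 -0.09  0.02]
base [[303.0, 228.0], [252.0, 228.0], [251.0, 178.0], [304.0, 178.0]] top [[314.0, 271.0], [240.0, 270.0], [237.0, 198.0], [316.0, 198.0]]
  green [296 199] [302 201] 15
  green [240 197] [317 253] 369
  green [254 179] [301 181] 96
base [[231.0, 262.0], [218.0, 269.0], [210.0, 259.0], [224.0, 253.0]] top [[229.0, 241.0], [215.0, 248.0], [207.0, 238.0], [221.0, 231.0]]
  green [211 258] [230 268] 46
  green [243 242] [245 249] 15
  green [208 233] [228 252] 55
t 20.48 pos [ 0.3564 -0.2934  0.1626] q7 1.77 tilt [-0.003 -0.004 -1.   ] TURN 7.5 then txyz [ 0.623  1.114 -1.796]
```

```bash
python3 - <<'E'
from h import *
im=cv2.imread("pics/w3.png");g=cv2.cvtColor(im,cv2.COLOR_BGR2GRAY)
for r in(60,143,203): print(r,g[r-1:r+2,236:326].mean(0).astype(int).tolist())
M=np.array([[0.996,0.085,0.02,0.56],[0.088,-0.966,-0.244,0.098],[-0.001,0.245,-0.969,0.444],[0,0,0,1]])
im,K,_=grab("wrist")
print(ray(K,M,[[283,91]],.206),ray(K,M,[[278,184]],.181))
for z in(.02,): print(ray(K,M,[[248,60],[308,60],[248,143],[308,143],[248,203],[308,203]],z).round(4))
E
```

```text
60 [193, 193, 193, 195, 190, 173, 152, 190, 216, 192, 148, 115, 101, 147, 164, 162, 157, 159, 161, 163, 155, 123, 85, 83, 84, 83, 85, 83, 83, 84, 82, 86, 85, 82, 83, 83, 86, 83, 85, 83, 82, 83, 81, 83, 82, 83, 80, 83, 81, 87, 81, 81, 84, 83, 84, 83, 83, 81, 84, 82, 85, 83, 81, 81, 80, 129, 196, 218, 216, 214, 214, 216, 212, 190, 163, 130, 141, 198, 215, 213, 208, 210, 210, 201, 193, 193, 194, 193, 194, 193]
143 [184, 182, 183, 183, 185, 186, 186, 188, 190, 195, 203, 205, 208, 172, 154, 201, 214, 214, 213, 212, 214, 213, 213, 214, 214, 214, 213, 213, 214, 214, 215, 214, 214, 214, 214, 213, 214, 213, 212, 213, 214, 214, 213, 214, 214, 215, 214, 214, 214, 214, 214, 215, 214, 214, 213, 213, 214, 213, 214, 215, 214, 215, 213, 212, 211, 214, 214, 213, 213, 213, 214, 206, 171, 115, 122, 187, 207, 205, 197, 202, 206, 194, 187, 181, 182, 182, 181, 181, 183, 181]
203 [127, 127, 128, 127, 130, 124, 126, 125, 127, 141, 139, 158, 177, 185, 177, 138, 129, 150, 153, 151, 152, 152, 153, 154, 153, 128, 91, 86, 89, 89, 89, 90, 90, 92, 92, 89, 93, 91, 91, 90, 92, 91, 91, 91, 93, 93, 89, 91, 92, 91, 94, 96, 94, 92, 93, 92, 94, 114, 141, 159, 185, 205, 210, 213, 216, 214, 214, 215, 215, 217, 205, 172, 126, 178, 216, 215, 212, 214, 209, 196, 195, 195, 194, 194, 194, 193, 196, 196, 195, 192]
[[0.56042118 0.13197737 0.206     ]] [[0.56308726 0.05860276 0.181     ]]
[[0.5122 0.1919 0.02  ]
 [0.5895 0.1987 0.02  ]
 [0.5188 0.0875 0.02  ]
 [0.6012 0.0948 0.02  ]
 [0.5241 0.0031 0.02  ]
 [0.6107 0.0107 0.02  ]]
```

Call:
send_rows --newtons 40 --steps '[{"tx": 0, "ty": 0, "tz": -0.2, "turn": 0, "grip": 0.1}, {"tx": 0, "ty": 0, "tz": -0.4, "turn": 0, "grip": 0.1}, {"tx": -0.3, "ty": 0, "tz": -0.5, "turn": 0, "grip": 0.1}, {"tx": -0.5, "ty": 0, "tz": -0.4, "turn": 0, "grip": 0.1}, {"tx": -0.5, "ty": 0, "tz": -0.3, "turn": 0.3, "grip": 0.1}, {"tx": -0.2, "ty": 0, "tz": 0, "turn": 0.9, "grip": 0.1}, {"tx": 0, "ty": 0, "tz": 0, "turn": 0.9, "grip": 0.1}, {"tx": 0, "ty": 0, "tz": 0, "turn": 0.9, "grip": 0.1}, {"tx": 0, "ty": 0, "tz": 0, "turn": 0.9, "grip": 0.1}, {"tx": 0, "ty": 0, "tz": 0, "turn": 0.9, "grip": 0.1}, {"tx": 0, "ty": 0, "tz": 0, "turn": 0.9, "grip": 0.1}, {"tx": 0, "ty": 0, "tz": 0, "turn": 0.9, "grip": 0.1}]'

```text
time: 22.02
position: [0.438, -0.3312, 0.2709]
tool_rot: [-1.977, -2.441, 0.007]
ft_force: [-0.3, 0.2, -3.9]
grip_width: 0.309
grip_force: 40.0
```

```bash
python3 - <<'E'
from h import *
s=ctrl.get_state();print(s["ft_force"].round(1),s["joint_positions"].round(2)); go(.455,.125,.27,5.07)
E
```

```text
[-0.3  0.2 -3.9] [ 1.27  0.15 -0.74  1.63  0.1   1.4   0.73]
t 22.02 pos [ 0.438  -0.3312  0.2709] q7 0.73 tilt [-0.003 -0.003 -1.   ] TURN 0.87 then txyz [ 7.549  0.954 -0.009]
```

Call:
send_rows --newtons 40 --steps '[{"tx": 0, "ty": 0, "tz": 0, "turn": 0.87, "grip": 0.1}, {"tx": 0.3, "ty": 0.1, "tz": 0, "turn": 0, "grip": 0.1}, {"tx": 0.7, "ty": 0.1, "tz": 0, "turn": 0, "grip": 0.1}, {"tx": 0.85, "ty": 0.1, "tz": 0, "turn": 0, "grip": 0.1}, {"tx": 0.85, "ty": 0.1, "tz": 0, "turn": 0, "grip": 0.1}, {"tx": 0.85, "ty": 0.1, "tz": 0, "turn": 0, "grip": 0.1}, {"tx": 0.85, "ty": 0.1, "tz": 0, "turn": 0, "grip": 0.1}, {"tx": 0.85, "ty": 0.1, "tz": 0, "turn": 0, "grip": 0.1}, {"tx": 0.85, "ty": 0.1, "tz": 0, "turn": 0, "grip": 0.1}, {"tx": 0.75, "ty": 0.1, "tz": 0, "turn": 0, "grip": 0.1}, {"tx": 0.5, "ty": 0.05, "tz": 0, "turn": 0, "grip": 0.1}, {"tx": 0.2, "ty": 0, "tz": 0, "turn": 0, "grip": 0.1}]'

```text
time: 23.52
position: [0.4521, 0.1285, 0.2689]
tool_rot: [2.108, 2.329, -0.008]
ft_force: [0.3, -1.3, -3.7]
grip_width: 0.311
grip_force: 40.0
```

```bash
python3 - <<'E'
from h import *
s=ctrl.get_state();print(s["ft_force"].round(1),s["joint_positions"].round(2)); go(.559,.136,.205,5.2)
E
```

```text
[ 0.3 -1.3 -3.7] [ 0.99 -0.12 -1.22  1.79 -0.11  1.4  -0.11]
t 23.52 pos [0.4521 0.1285 0.2689] q7 -0.11 tilt [-0.003 -0.004 -1.   ] TURN 0.06 then txyz [-0.033  1.79   1.059]
```

Call:
send_rows --newtons 40 --steps '[{"tx": 0, "ty": 0, "tz": 0.4, "turn": 0.06, "grip": 0.1}, {"tx": 0, "ty": 0.2, "tz": 0.4, "turn": 0, "grip": 0.1}, {"tx": -0.03, "ty": 0.4, "tz": 0.1, "turn": 0, "grip": 0.1}, {"tx": 0, "ty": 0.45, "tz": 0, "turn": 0, "grip": 0.1}, {"tx": 0, "ty": 0.4, "tz": 0, "turn": 0, "grip": 0.1}, {"tx": 0, "ty": 0.24, "tz": 0, "turn": 0, "grip": 0.1}, {"tx": 0, "ty": 0.1, "tz": 0, "turn": 0, "grip": 0.1}, {"tx": 0, "ty": 0, "tz": 0, "turn": 0, "grip": 0.1}, {"tx": 0, "ty": 0, "tz": 0, "turn": 0, "grip": 0.1}]'

```text
time: 24.65
position: [0.5596, 0.1317, 0.2146]
tool_rot: [2.126, 2.312, -0.008]
ft_force: [-0.9, 0.1, -4.6]
grip_width: 0.309
grip_force: 40.0
```

```bash
python3 - <<'E'
from h import *
s=ctrl.get_state();print(s["ft_force"].round(1),s["joint_positions"].round(2)); go(.559,.136,.1645,5.2)
im,K,M=grab("wrist"); g=gmask(im)
p=s["position"]; z0=p[2]-.1586
print("held pred base",proj(K,M,corners(p[0],p[1],z0,.027,5.2)).round().tolist(),"top",proj(K,M,corners(p[0],p[1],z0+.105,.027,5.2)).round().tolist())
print("left kept cap/top pred",proj(K,M,corners(.550,.2175,.111,.027,5.2)).round().tolist())
for cn in cv2.findContours(g[:300],0,1)[0]:
    if cv2.contourArea(cn)>60: print(cv2.boundingRect(cn),cv2.contourArea(cn))
gr=cv2.cvtColor(im,cv2.COLOR_RGB2GRAY)
E
```

```text
[-0.9  0.1 -4.6] [ 0.68  0.4  -1.19  1.64  0.38  1.37 -0.48]
t 24.65 pos [0.5596 0.1317 0.2146] q7 -0.48 tilt [-0.003 -0.004 -1.   ] TURN -0.05 then txyz [ 0.076 -0.001  0.835]
held pred base [[304.0, 178.0], [303.0, 228.0], [253.0, 228.0], [252.0, 178.0]] top [[317.0, 198.0], [315.0, 271.0], [241.0, 271.0], [238.0, 199.0]]
left kept cap/top pred [[310.0, 76.0], [308.0, 147.0], [242.0, 148.0], [240.0, 77.0]]
(241, 193, 74, 61) 2918.0
(243, 79, 66, 69) 1575.0
(148, 13, 13, 64) 263.5
(0, 0, 101, 48) 3901.0
```

Call:
send_rows --newtons 40 --steps '[{"tx": 0.06, "ty": 0, "tz": 0.15, "turn": 0, "grip": 0.1}, {"tx": 0, "ty": 0, "tz": 0.2, "turn": 0, "grip": 0.1}, {"tx": 0, "ty": 0, "tz": 0.2, "turn": 0, "grip": 0.1}, {"tx": 0, "ty": 0, "tz": 0.12, "turn": 0, "grip": 0.1}, {"tx": 0, "ty": 0, "tz": 0.05, "turn": 0, "grip": 0.1}, {"tx": 0, "ty": 0, "tz": 0.03, "turn": 0, "grip": 0.1}, {"tx": 0, "ty": 0, "tz": 0, "turn": 0, "grip": 0.1}, {"tx": 0, "ty": 0, "tz": 0, "turn": 0, "grip": 0.1}]'

```text
time: 25.7
position: [0.56, 0.1354, 0.1699]
tool_rot: [2.126, 2.312, -0.006]
ft_force: [0.2, -0.0, -3.7]
grip_width: 0.309
grip_force: 40.0
```

```bash
python3 - <<'E'
from h import *
s=ctrl.get_state();print(s["ft_force"].round(1),s["torque"].round(2)); go(.559,.136,.1645,5.2)
E
```

```text
[ 0.2 -0.  -3.7] [-0.   -0.13 -0.03]
t 25.7 pos [0.56   0.1354 0.1699] q7 -0.52 tilt [-0.002 -0.003 -1.   ] TURN -0.05 then txyz [ 0.012 -0.016  0.09 ]
```

Call:
send_rows --newtons 40 --steps '[{"tx": 0, "ty": 0, "tz": 0.04, "turn": 0, "grip": 0.1}, {"tx": 0, "ty": 0, "tz": 0.03, "turn": 0, "grip": 0.1}, {"tx": 0, "ty": 0, "tz": 0.02, "turn": 0, "grip": 0.1}, {"tx": 0, "ty": 0, "tz": 0, "turn": 0, "grip": 0.1}]'

```text
time: 26.2
position: [0.5599, 0.1354, 0.1647]
tool_rot: [2.126, 2.312, -0.007]
ft_force: [-0.9, -1.1, 1.6]
grip_width: 0.307
grip_force: 40.0
```

It is seated, so I release and rise.

Call:
send_rows --steps '[{"tx": 0, "ty": 0, "tz": 0, "turn": 0, "grip": 0.5}, {"tx": 0, "ty": 0, "tz": 0, "turn": 0, "grip": 0.8}, {"tx": 0, "ty": 0, "tz": 0, "turn": 0, "grip": 0.8}, {"tx": 0, "ty": 0, "tz": 0, "turn": 0, "grip": 0.8}, {"tx": 0, "ty": 0, "tz": -0.4, "turn": 0, "grip": 0.8}, {"tx": 0, "ty": 0, "tz": -0.7, "turn": 0, "grip": 0.8}, {"tx": 0, "ty": 0, "tz": -0.7, "turn": 0, "grip": 0.8}, {"tx": 0, "ty": 0, "tz": 0, "turn": 0, "grip": 0.8}, {"tx": 0, "ty": 0, "tz": 0, "turn": 0, "grip": 0.8}]'

```text
time: 27.32
position: [0.5599, 0.1354, 0.2716]
tool_rot: [2.126, 2.312, -0.008]
ft_force: [0.2, 0.1, -0.7]
grip_width: 0.802
grip_force: 0.0
```

```bash
python3 - <<'E'
from h import *
s=ctrl.get_state();print(s["joint_positions"].round(2))
im,K,M=grab("wrist","w9.png")
print("spare top pred",proj(K,M,corners(.56,.1354,.111,.027,5.2)).round().tolist(),"cap",proj(K,M,[.56,.1354,.181]).round())
for cn in cv2.findContours(gmask(im)[:300],0,1)[0]:
    if cv2.contourArea(cn)>60: print(cv2.boundingRect(cn),cv2.contourArea(cn))
# stop grip: dark pixels ahead of row in lane
im,K,M=grab("scene","s9.png")
print("scene spare base/top pred",proj(K,M,corners(.56,.1354,.006,.027,5.2)).round().tolist(),proj(K,M,corners(.56,.1354,.111,.027,5.2)).round().tolist())
for cn in cv2.findContours(gmask(im)[150:250,290:370],0,1)[0]:
    if cv2.contourArea(cn)>10: print("scene",[a+b for a,b in zip(cv2.boundingRect(cn),(290,150,0,0))])
im,K,M=grab("top","t9.png")
v=im.max(2)[170:206,165:205]; m=(v<60).astype(np.uint8)
for cn in cv2.findContours(m,0,1)[0]:
    if cv2.contourArea(cn)>8: print("dark top",[a+b for a,b in zip(cv2.boundingRect(cn),(165,170,0,0))],cv2.contourArea(cn))
L0=np.array([.5585+.0936*(.0),.1335]); a=np.radians(5.2); ly=np.array([-np.sin(a),np.cos(a)])
c=np.array([.5635,.0985]) # lane origin guess: mean of slots
for d in(.202,.247,.277): 
    q=c+ly*d; print(d,q.round(3),proj(K,M,[*q,.102]).round(1))
E
```

```text
[ 0.69  0.37 -1.22  1.55  0.35  1.47 -0.46]
spare top pred [[304.0, 178.0], [303.0, 228.0], [253.0, 228.0], [252.0, 178.0]] cap [[278. 222.]]
(252, 246, 47, 15) 466.5
(253, 176, 49, 53) 1261.5
(250, 94, 53, 55) 2278.0
(169, 35, 9, 54) 108.5
(57, 0, 83, 72) 4390.5
scene spare base/top pred [[339.0, 207.0], [334.0, 216.0], [321.0, 211.0], [326.0, 203.0]] [[341.0, 186.0], [335.0, 195.0], [322.0, 190.0], [327.0, 182.0]]
scene [290, 233, 9, 17]
scene [301, 171, 17, 8]
scene [304, 168, 44, 58]
scene [301, 150, 18, 12]
dark top [175, 181, 10, 19] 75.0
dark top [189, 178, 5, 21] 50.5
0.202 [0.545 0.3  ] [[188.4 183.5]]
0.247 [0.541 0.344] [[175.6 185. ]]
0.277 [0.538 0.374] [[167.1 186. ]]
```

The spare stands at its slot: its top edge is seen at 252–302/176–229, against a prediction of 252–304/178–228. The stop's grip is at about lane y=0.247, so I go above it.

Call:
send_rows --steps '[{"tx": 0.3, "ty": 0, "tz": -0.3, "turn": 0, "grip": 1}, {"tx": 0.7, "ty": 0, "tz": -0.1, "turn": 0, "grip": 1}, {"tx": 0.8, "ty": 0, "tz": 0, "turn": 0, "grip": 1}, {"tx": 0.8, "ty": 0, "tz": 0, "turn": 0, "grip": 1}, {"tx": 0.6, "ty": 0, "tz": 0, "turn": 0, "grip": 1}, {"tx": 0.3, "ty": 0, "tz": 0, "turn": 0, "grip": 1}, {"tx": 0, "ty": 0, "tz": 0, "turn": 0, "grip": 1}, {"tx": 0, "ty": 0, "tz": 0, "turn": 0, "grip": 1}]'

```text
time: 28.48
position: [0.543, 0.3438, 0.2948]
tool_rot: [2.127, 2.311, -0.009]
ft_force: [0.1, -0.3, -0.0]
grip_width: 1.0
grip_force: 0.0
```

```bash
python3 - <<'E'
from h import *
s=ctrl.get_state();print(s["joint_positions"].round(2)); go(.541,.344,.27,5.2)
im,K,M=grab("wrist","w10.png")
a=np.radians(5.2); lx=np.array([np.cos(a),np.sin(a)]);ly=np.array([-np.sin(a),np.cos(a)]);c=np.array([.5636,.098])
v=im.max(2)[:235]; 
for th in(40,60):
  for cn in cv2.findContours((v<th).astype(np.uint8),0,1)[0]:
    if cv2.contourArea(cn)>60: print(th,cv2.boundingRect(cn),cv2.contourArea(cn),cv2.approxPolyDP(cn,2,True)[:,0].tolist())
for d in(.24,.25,.26,.27): 
    q=c+ly*d; print(d,"top corners",proj(K,M,[[*(q+lx*i*.015+ly*j*.006),.102] for i,j in((-1,1),(1,1),(1,-1),(-1,-1))]).round().tolist())
E
```

```text
[ 0.17  0.51 -1.14  1.35  0.46  1.57 -0.83]
t 28.48 pos [0.543  0.3438 0.2948] q7 -0.83 tilt [-0.003 -0.005 -1.   ] TURN -0.06 then txyz [ 0.008 -0.031  0.414]
40 (254, 210, 50, 12) 286.5 [[254, 210], [259, 212], [261, 221], [284, 221], [285, 214], [290, 215], [286, 221], [303, 220], [299, 210], [288, 210], [288, 215], [283, 213], [283, 210], [286, 211], [279, 210], [279, 213], [273, 210], [273, 214], [271, 210], [271, 214], [267, 210], [268, 214], [275, 214], [273, 218], [267, 216], [263, 210]]
40 (264, 181, 25, 21) 333.0 [[267, 182], [264, 192], [275, 192], [278, 199], [275, 201], [288, 200], [285, 181]]
60 (250, 208, 55, 15) 601.0 [[250, 222], [304, 221], [300, 210], [255, 209]]
60 (264, 180, 26, 23) 468.0 [[266, 180], [264, 201], [289, 200], [287, 181]]
0.24 top corners [[264.0, 198.0], [290.0, 198.0], [290.0, 208.0], [264.0, 208.0]]
0.25 top corners [[264.0, 189.0], [290.0, 189.0], [290.0, 199.0], [264.0, 200.0]]
0.26 top corners [[263.0, 181.0], [290.0, 181.0], [290.0, 191.0], [264.0, 191.0]]
0.27 top corners [[263.0, 172.0], [290.0, 172.0], [290.0, 182.0], [263.0, 182.0]]
```

The grip's top face is at rows 191–200, columns 264–289, so lane y≈0.249 and the stop is out about 47 mm. I descend, grasp it and slide it in.

Call:
send_rows --newtons 25 --steps '[{"tx": 0.03, "ty": 0, "tz": 0.4, "turn": 0, "grip": 1}, {"tx": 0, "ty": 0, "tz": 0.7, "turn": 0, "grip": 1}, {"tx": 0, "ty": 0, "tz": 0.8, "turn": 0, "grip": 1}, {"tx": 0, "ty": 0, "tz": 0.8, "turn": 0, "grip": 1}, {"tx": 0, "ty": 0, "tz": 0.5, "turn": 0, "grip": 1}, {"tx": 0, "ty": 0, "tz": 0.25, "turn": 0, "grip": 0.8}, {"tx": 0, "ty": 0, "tz": 0, "turn": 0, "grip": 0.1}, {"tx": 0, "ty": 0, "tz": 0, "turn": 0, "grip": 0.1}, {"tx": 0, "ty": 0, "tz": 0, "turn": 0, "grip": 0.1}, {"tx": 0, "ty": 0, "tz": 0, "turn": 0, "grip": 0.1}, {"tx": 0, "ty": 0, "tz": 0, "turn": 0, "grip": 0.1}, {"tx": 0, "ty": 0, "tz": 0, "turn": 0, "grip": 0.1}]'

```text
time: 30.02
position: [0.5397, 0.3462, 0.0887]
tool_rot: [-2.124, -2.313, 0.013]
ft_force: [-4.4, -1.6, 5.3]
grip_width: 0.343
grip_force: 25.0
```

Call:
send_rows --newtons 25 --steps '[{"tx": 0, "ty": 0, "tz": 0, "turn": 0, "grip": 0.1}, {"tx": 0, "ty": 0, "tz": 0, "turn": 0, "grip": 0.1}, {"tx": 0, "ty": 0, "tz": 0, "turn": 0, "grip": 0.1}]'

```text
time: 30.4
position: [0.5397, 0.3462, 0.0888]
tool_rot: [-2.124, -2.313, 0.012]
ft_force: [-4.9, -1.7, 4.3]
grip_width: 0.343
grip_force: 25.0
```

Call:
send_rows --newtons 25 --steps '[{"tx": -0.1, "ty": 0, "tz": 0, "turn": 0, "grip": 0.1}, {"tx": -0.12, "ty": 0, "tz": 0, "turn": 0, "grip": 0.1}, {"tx": -0.12, "ty": 0, "tz": 0, "turn": 0, "grip": 0.1}, {"tx": -0.12, "ty": 0, "tz": 0, "turn": 0, "grip": 0.1}, {"tx": -0.12, "ty": 0, "tz": 0, "turn": 0, "grip": 0.1}, {"tx": -0.1, "ty": 0, "tz": 0, "turn": 0, "grip": 0.1}, {"tx": -0.05, "ty": 0, "tz": 0, "turn": 0, "grip": 0.1}, {"tx": 0, "ty": 0, "tz": 0, "turn": 0, "grip": 0.1}]'

```text
time: 31.4
position: [0.5436, 0.3029, 0.0888]
tool_rot: [-2.124, -2.312, 0.01]
ft_force: [-5.8, 0.5, 3.9]
grip_width: 0.342
grip_force: 25.0
```

Call:
send_rows --newtons 25 --steps '[{"tx": -0.05, "ty": 0, "tz": 0, "turn": 0, "grip": 0.1}, {"tx": -0.04, "ty": 0, "tz": 0, "turn": 0, "grip": 0.1}, {"tx": -0.03, "ty": 0, "tz": 0, "turn": 0, "grip": 0.1}, {"tx": 0, "ty": 0, "tz": 0, "turn": 0, "grip": 0.1}]'

```text
time: 31.9
position: [0.544, 0.2975, 0.0888]
tool_rot: [-2.122, -2.312, 0.006]
ft_force: [-4.1, 3.7, 1.1]
grip_width: 0.343
grip_force: 24.9
```

Call:
send_rows --newtons 25 --steps '[{"tx": -0.05, "ty": 0, "tz": 0, "turn": 0, "grip": 0.1}, {"tx": -0.05, "ty": 0, "tz": 0, "turn": 0, "grip": 0.1}, {"tx": 0, "ty": 0, "tz": 0, "turn": 0, "grip": 0.1}]'

```text
time: 32.28
position: [0.544, 0.2972, 0.0889]
tool_rot: [-2.114, -2.311, -0.008]
ft_force: [-2.4, 15.1, -8.1]
grip_width: 0.342
grip_force: 25.0
```

The stop has hit its limit: the position no longer changes and the force has risen to 15 N. I ease off, release and rise clear.

Call:
send_rows --steps '[{"tx": 0.1, "ty": 0, "tz": 0, "turn": 0, "grip": 0.5}, {"tx": 0, "ty": 0, "tz": 0, "turn": 0, "grip": 0.8}, {"tx": 0, "ty": 0, "tz": 0, "turn": 0, "grip": 0.9}, {"tx": 0, "ty": 0, "tz": 0, "turn": 0, "grip": 0.9}, {"tx": 0, "ty": 0, "tz": -0.4, "turn": 0, "grip": 0.9}, {"tx": 0, "ty": 0, "tz": -0.8, "turn": 0, "grip": 0.9}, {"tx": 0, "ty": 0, "tz": -0.8, "turn": 0, "grip": 0.9}, {"tx": 0, "ty": 0, "tz": -0.8, "turn": 0, "grip": 0.9}, {"tx": 0, "ty": 0, "tz": -0.6, "turn": 0, "grip": 0.9}, {"tx": 0, "ty": 0, "tz": 0, "turn": 0, "grip": 0.9}, {"tx": 0, "ty": 0, "tz": 0, "turn": 0, "grip": 0.9}]'

```text
time: 33.65
position: [0.5465, 0.2959, 0.2931]
tool_rot: [2.126, 2.312, -0.007]
ft_force: [0.4, 0.1, -0.6]
grip_width: 0.902
grip_force: 0.0
```

```bash
python3 - <<'E'
from h import *
s=ctrl.get_state();print(s["position"],s["ft_force"].round(1))
im,K,M=grab("wrist","w11.png")
a=np.radians(5.2); lx=np.array([np.cos(a),np.sin(a)]);ly=np.array([-np.sin(a),np.cos(a)]);c=np.array([.5636,.098])
v=im.max(2)[:235]
for cn in cv2.findContours((v<60).astype(np.uint8),0,1)[0]:
    if cv2.contourArea(cn)>60: print(cv2.boundingRect(cn))
for d in(.202,.212): print(d,proj(K,M,[[*(c+ly*d+lx*i*.015+ly*j*.006),.102] for i,j in((-1,1),(1,1),(1,-1),(-1,-1))]).round().tolist())
im,K,M=grab("top"); m=gmask(im)[160:215,165:300]
for cn in cv2.findContours(m,0,1)[0]:
    if cv2.contourArea(cn)>20: print("top",[p+q for p,q in zip(cv2.boundingRect(cn),(165,160,0,0))])
im,K,M=grab("scene"); m=gmask(im)[140:250,290:360]
print("misfit pred",proj(K,M,corners(.393,.279,.135,.031,5)).round().tolist())
for cn in cv2.findContours(m,0,1)[0]:
    if cv2.contourArea(cn)>15: print("scene",[p+q for p,q in zip(cv2.boundingRect(cn),(290,140,0,0))])
E
```

```text
[0.54651979 0.29585018 0.2931094 ] [ 0.4  0.1 -0.6]
(78, 206, 41, 29)
(250, 178, 55, 46)
(393, 0, 55, 96)
0.202 [[264.0, 190.0], [290.0, 189.0], [290.0, 200.0], [264.0, 200.0]]
0.212 [[264.0, 181.0], [290.0, 181.0], [290.0, 191.0], [264.0, 191.0]]
top [293, 205, 7, 10]
top [228, 171, 16, 15]
top [250, 169, 16, 17]
top [272, 166, 16, 16]
misfit pred [[321.0, 148.0], [315.0, 156.0], [301.0, 152.0], [307.0, 144.0]]
scene [290, 233, 9, 17]
scene [304, 169, 44, 57]
scene [301, 169, 18, 10]
scene [301, 143, 19, 19]
```

```bash
python3 -c "
from bench import ctrl
print(ctrl.close_job())"
```

```text
the job is handed in; nothing more can be done
None
```

I handed the job in at about 34 s; no verdict came back. My own checks show the too-big bottle upright on the board, the matching spare upright in the gap and the end stop pushed to its limit; the left-hand lane bottle was hidden by the gripper in the last check.

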